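# Set the paint-mixing bench in order

## Robot

A 6-joint arm with a two-finger parallel gripper is mounted at the origin on the work surface. World frame = base frame: x ahead of the robot, y to its left, z up, the work surface at z = 0. Lengths are in m, angles in rad, forces in N, time in s.
With the tool pointing down it reaches from about 0.3 to 0.75 m from the base axis. Payload 8.5 kg.
Tool frame: the origin (TCP) lies between the finger pads; the fingertips stand 22 mm ahead of it and the grasp point (between the pads) lies 3 mm ahead of it (env.tip_extent is the distance from the TCP to the fingertips, in m); z points along the fingers, y is the line along which they close (so a half turn about z gives the same grasp; the last joint's range is limited). The gripper opens to 85 mm and grips with 20 to 120 N. Pads are 22 mm wide; open, the fingers measure 114 mm over their backs; the gripper's body (76 mm by 85 mm) begins 54 mm behind the grasp point. The pads swing forward as they close: fully open they stand 13 mm farther back than shut.
Start: joints at [-1.551, 0.381, 1.297, -0, 1.464, -0.215], TCP at [0.128, -0.535, 0.253] pointing down, gripper open.
Joint ranges: [-3.11, 3.11], [-0.89, 2.33], [0.22, 2.48], [-1.42, 4.56], [0.17, 2.85], [-2.88, 2.88]. Speed limits (rad/s): [2.39, 2.39, 3.14, 3.14, 3.14, 3.14].

## Interface

Orientations are given as a rotation vector (axis times angle).
In Python, from cell import read_state, capture, camera_model, workorder, env gives the robot as it stands.
- The arm moves only by the tool jog_arm, never from a script. Its argument "deltas" is text: rows parted by semicolons, each of 4 numbers parted by spaces: the shift along the world's x, y, z in units of 20 mm (1.0 is 20 mm), then the turn about the world's z in units of 5 degrees (1.0 is 5 degrees). A call has 1 to 5 rows; each row shifts and turns the commanded pose from where the row before left it; what a row does not reach is not made up. A row lasts 1/8 s, in which the tool goes at most 62.5 mm and 10.7 degrees, less where a joint would pass 70% of its speed; a pose out of reach is approached as far as the arm can. A call with a number of a shift or a turn outside -1 to 1 is refused whole. A call with a gripper value outside its range is refused whole. "claw" is the gripper's target within -1 to 1 (shut at 1, half-way at 0, fully open at -1), set as the call begins (left out, the last holds). The fingers move at their own pace and stop on an object; "force" is the grip in N (left out, the last holds). Time passes only in rows, so rows that do not move let the fingers close. It gives the time, the measured TCP pose, the force, the opening and the grip force at its end, in the units of the state.
- read_state(): the state, without advancing time (a new reading comes with each control period).
- capture(name): name is "scene" or "side" or "wrist"; returns the picture (420x560x3 uint8, red, green, blue); there is no depth.
- camera_model(name): a dict with "vertical_fov" (degrees; the focal length in pixels is half the picture's height over the tangent of half this angle, whatever the lens; pixels are square), "cx", "cy" (the principal point, pixels), "xyz" and "rotation" of the camera in the world; the wrist camera has in their place "tool_from_camera" (4x4, takes a point from camera to tool coordinates, whose origin is the TCP and whose axes are the flange's). Camera axes: x right, y down, z forward; pixel columns grow to the right and rows downward; lengths in m; the calibration is good to about 2 mm. A picture is of the moment at which its call begins: read the wrist's pose just before it. camera_model takes no time and is no camera call.
- workorder.job_done(): hands the job in; it is judged then, once.
The state is a dict: "time_s": time; "joint_positions": joint angles; "joint_velocities": joint speeds; "tau": joint torques, N m; "position": TCP position; "orientation": TCP orientation; "wrist_force": force on the tool from outside, world axes, zero at the start; "moment": the same for the moment, N m; "gripper_width": opening from 0.0 (shut) to 1.0 (fully open); "grip_force": force on a finger pad.
Only numpy, scipy, OpenCV 4.12 (cv2) and the standard library are available. Lean on these libraries where they do the work, as an engineer would, in place of code of your own. Each camera call takes 0.05 s, during which the arm holds its last target. There are 200 camera calls.

## Task

Put the mixing bench in order: stand each of the two round tins, the flat can and the jug upright on the pad whose bright outline matches its base, the can lined up with its outline and the jug's handle over the handle strip of its own. The tall beaker goes inside the jug, with the handles turned to clear each other so that the beaker stands upright on the jug's floor. Do not knock any of the five over on the way.

Things in the scene. Friction and masses are not known exactly. Their poses are not given: they have to be found in the camera images.
- tin_small: Small round lidded steel paint tin with a white label, 42 mm diameter, 60 mm high, about 0.14 kg. Origin: centre of its underside, z up. 
- tin_large: Large round lidded steel paint tin with a white label, 62 mm diameter, 85 mm high, about 0.4 kg. Origin: centre of its underside, z up. 
- flat_can: Rectangular steel solvent can with a white label: 60 mm (its x) by 36 mm (its y), body 85 mm high, with a black screw cap (20 mm across, 14 mm high) on top, 16 mm to its +x, and a small wire carrier; 99 mm high in all, about 0.2 kg. Origin: centre of its underside, z up. 
- jug: Short wide open steel jug: outside diameter 60 mm, inside 52 mm, 60 mm high, floor 5 mm thick; about 0.16 kg. A dark flat-strap loop handle (16 mm wide, 6 mm thick) on its +x side reaches 59 mm from the axis, between 12 and 56 mm high. Origin: centre of its underside, z up. 
- jug_handle (a point): Middle of the jug's handle grip: 56 mm along the jug's +x from its axis, 34 mm above its underside.
- beaker: Tall open aluminium beaker, 38 mm outside diameter, 105 mm high, 0.09 kg. Dark hook handle (strap 12 mm wide, 6 mm thick) on its +x: leaves the wall 95 mm up, goes out to 50 mm from the axis, hangs down to 31 mm above the underside. Nested, it passes outside the jug's wall and lands on the jug's handle if both point the same way within 0.5 rad. Origin: centre of its underside, z up. 
- pad_small: Small round pad, 70 mm diameter, inlay disc 42 mm. Fixed, 6 mm thick, dark rubber with a bright flush aluminium inlay; origin: centre of the inlay's main shape on the table (pad underside), so its top is 6 mm above the origin. 
- pad_large: Large round pad, 90 mm diameter, inlay disc 62 mm. Fixed, 6 mm thick, dark rubber with a bright flush aluminium inlay; origin: centre of the inlay's main shape on the table (pad underside), so its top is 6 mm above the origin. 
- pad_flat: Rectangular pad, 88 by 64 mm, inlay rectangle 60 mm (its x) by 36 mm (its y); the can may stand either way round. Fixed, 6 mm thick, dark rubber with a bright flush aluminium inlay; origin: centre of the inlay's main shape on the table (pad underside), so its top is 6 mm above the origin. 
- pad_jug: Keyhole-shaped pad: disc of 88 mm diameter with a tongue to its +x reaching 75 mm from the centre; inlay disc 60 mm with a 16 mm wide handle strip along its +x. Fixed, 6 mm thick, dark rubber with a bright flush aluminium inlay; origin: centre of the inlay's main shape on the table (pad underside), so its top is 6 mm above the origin. 

How it is judged:
By the outcome, as a careful person would: the job done as asked, in the order asked, and still so for the second after the job is handed in, with the robot touching nothing.
It also fails if it takes over 141 s, if anything falls off the work surface, if the arm or the gripper's body presses on something with over 40 N, if the wrist force passes 120 N, or if a joint passes its speed limit or range.

## Working session

There is one attempt and no reset: what is moved stays moved. The work goes in short steps, Python scripts to look and compute and a tool call to move; the robot and the scene stay as the last step left them, time stands still between calls to the robot, and variables do not carry over. Pictures are saved under pics/ and viewed, at most 14 in all, crops included, and the job is handed in when it is done.

Besides the shell and the picture viewer there is one more tool, called as name(argument=value, ...), one argument or row to a line, values as JSON. jog_arm: Moves the arm, as the interface text tells. Shifts and turns lie within -1 to 1; 1 stands for 20 mm of shift or 5 degrees of turn. Its arguments: {"type":"object","properties":{"deltas":{"type":"string"},"claw":{"type":"number"},"force":{"type":"number"}},"required":["deltas"]}

```bash
ls; mkdir -p pics
python3 - <<'E'
from cell import *
import cv2
print(read_state())
for n in("scene","side","wrist"):
    print(n,camera_model(n))
    cv2.imwrite(f"pics/{n}0.png",capture(n)[:,:,::-1])
E
```

```text
pics
{'time_s': 0.0, 'joint_positions': array([-1.55131817e+00,  3.81201008e-01,  1.29826055e+00,  2.53107900e-05,
        1.46361442e+00, -2.15319270e-01]), 'joint_velocities': array([ 0.00126939, -0.00230115, -0.00126062,  0.00222087,  0.0006845 ,
       -0.00034319]), 'tau': array([ 4.02435498e-04, -4.48456085e+01, -2.31279856e+01, -1.48339195e-04,
        4.76240486e-03,  2.76189184e-05]), 'position': array([ 0.12794336, -0.53464082,  0.25270914]), 'orientation': array([-3.11850495e+00, -3.67795440e-01, -2.67002576e-04]), 'wrist_force': array([ 0.63106305, -0.45152515,  0.61905917]), 'moment': array([ 0.01888962,  0.00589042, -0.04182151]), 'grip_force': 0.0, 'gripper_width': 1.0053863390715925}
scene {'vertical_fov': 57.18173764033249, 'cx': 273.95680674239713, 'cy': 211.97067010143712, 'xyz': array([1.33619145, 0.02728282, 0.74673851]), 'rotation': array([-1.71152585, -1.72795123,  0.81067766])}
side {'vertical_fov': 44.96122302818264, 'cx': 285.09156148128596, 'cy': 210.9036470232759, 'xyz': array([-0.05327316,  0.53480124,  0.96781602]), 'rotation': array([-1.07621665,  2.48584231, -0.89866839])}
wrist {'vertical_fov': 61.31119507856682, 'cx': 285.02094157301195, 'cy': 207.84064312109862, 'tool_from_camera': array([[-2.07991265e-04, -9.55921277e-01, -2.93623006e-01,
         7.37710812e-02],
       [ 9.99999926e-01, -1.04175317e-04, -3.69207607e-04,
         1.19331790e-05],
       [ 3.22345137e-04, -2.93623061e-01,  9.55921228e-01,
        -1.20814834e-01],
       [ 0.00000000e+00,  0.00000000e+00,  0.00000000e+00,
         1.00000000e+00]])}
```

View pics/scene0.png

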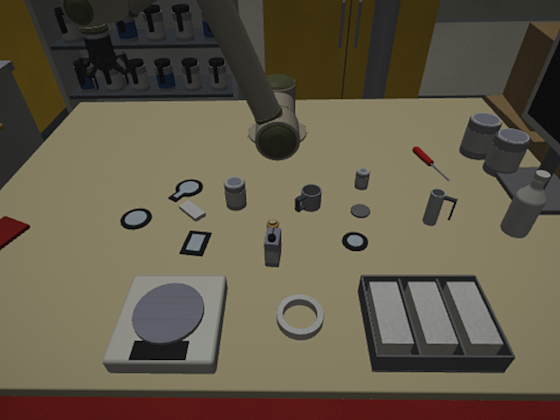

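View pics/side0.png

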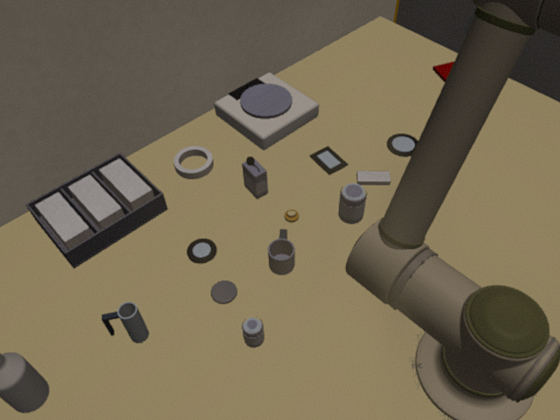

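```bash
cat > h.py <<'E'
import numpy as np, cv2
from scipy.spatial.transform import Rotation as R
from cell import *
def cam(name, st=None):
    m=camera_model(name); f=210/np.tan(np.radians(m["vertical_fov"]/2))
    if name=="wrist":
        st=st or read_state(); T=np.eye(4); T[:3,:3]=R.from_rotvec(st["orientation"]).as_matrix(); T[:3,3]=st["position"]
        T=T@m["tool_from_camera"]; return f,m["cx"],m["cy"],T[:3,3],T[:3,:3]
    return f,m["cx"],m["cy"],m["xyz"],R.from_rotvec(m["rotation"]).as_matrix()
def w(c,u,v,z):
    f,cx,cy,o,r=c; d=r@np.array([(u-cx)/f,(v-cy)/f,1]); return o+d*(z-o[2])/d[2]
def px(c,p):
    f,cx,cy,o,r=c; q=r.T@(np.array(p)-o); return q[:2]/q[2]*f+[cx,cy]
def yaw(st=None):
    st=st or read_state(); m=R.from_rotvec(st["orientation"]).as_matrix()
    return np.degrees(np.arctan2(m[1,0],m[0,0])),np.degrees(np.arctan2(m[1,1],m[0,1]))
E
python3 - <<'E'
from h import *
np.set_printoptions(precision=3,suppress=True)
c=cam("scene"); s=cam("side")
A=dict(pad_jug=(189,188,.006),tongue=(175,197,.006),pad_large=(136,218,.006),pad_flat=(196,243,.006),pad_small=(355,241,.006),tin_large_top=(235,182,.085),jug_top=(312,190,.06),jughandle=(299,203,.034),can_top=(272,232,.085),tin_small_top=(362,172,.06),beaker_top=(438,192,.105),bh=(455,199,.095),bh2=(451,216,.031))
for k,v in A.items(): print(k,w(c,*v))
B=dict(pad_jug=(0,0,0),pad_large=(403,145,.006),pad_flat=(329,160,.006),pad_small=(202,250,.006),tin_large=(353,190,.085),jug=(282,249,.06),jh=(283,235,.034),can=(254,165,.085),ts=(253,325,.06),beaker=(128,309,.105),bh=(106,319,.095))
print()
for k,v in B.items(): print(k,w(s,*v))
print(yaw())
E
```

```text
pad_jug [ 0.361 -0.277  0.006]
tongue [ 0.407 -0.312  0.006]
pad_large [ 0.505 -0.406  0.006]
pad_flat [ 0.607 -0.212  0.006]
pad_small [0.6   0.217 0.006]
tin_large_top [ 0.438 -0.115  0.085]
jug_top [0.445 0.108 0.06 ]
jughandle [0.472 0.07  0.034]
can_top [ 0.647 -0.003  0.085]
tin_small_top [0.355 0.266 0.06 ]
beaker_top [0.514 0.438 0.105]
bh [0.532 0.48  0.095]
bh2 [0.528 0.489 0.031]

pad_jug [2.109 0.064 0.   ]
pad_large [ 0.5   -0.405  0.006]
pad_flat [ 0.6   -0.215  0.006]
pad_small [0.596 0.215 0.006]
tin_large [ 0.438 -0.121  0.085]
jug [0.441 0.103 0.06 ]
jh [0.482 0.062 0.034]
can [ 0.662 -0.007  0.085]
ts [0.344 0.27  0.06 ]
beaker [0.515 0.436 0.105]
bh [0.532 0.477 0.095]
(np.float64(13.450723025360869), np.float64(-76.54926202846137))
```

View pics/wrist0.png

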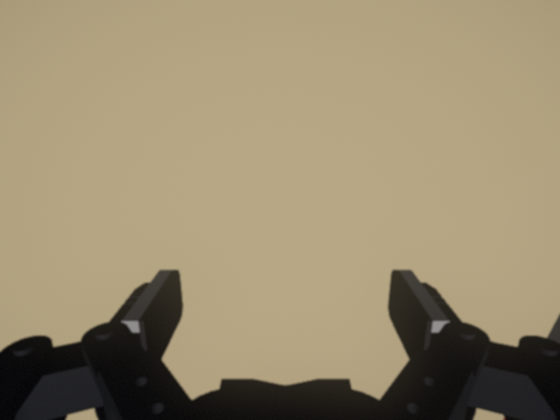

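jog_arm(
  deltas="0.9 1 0.25 -0.2;0.9 1 0.25 -0.2;0.9 1 0.25 -0.2;0.9 1 0.25 -0.2;0.9 1 0.25 -0.2",
)

```text
time_s: 0.78
position: [0.2185, -0.4341, 0.2783]
orientation: [-3.133, -0.231, 0.0]
wrist_force: [0.2, -0.0, 0.2]
gripper_width: 0.999
grip_force: 0.0
```

jog_arm(
  deltas="0.9 1 0.25 -0.2;0.9 1 0.25 -0.2;0.9 1 0.25 -0.2;0.9 1 0.25 -0.2;0.9 1 0.25 -0.2",
)

```text
time_s: 1.4
position: [0.3084, -0.3341, 0.3033]
orientation: [-3.14, -0.094, 0.0]
wrist_force: [0.0, -1.3, -0.6]
gripper_width: 1.003
grip_force: 0.0
```

jog_arm(
  deltas="0.9 1 0.25 -0.2;0.9 1 0.25 -0.2;0.9 1 0.25 -0.2;0 0 0 0",
)

```text
time_s: 1.9
position: [0.3626, -0.274, 0.3185]
orientation: [3.141, 0.016, 0.0]
wrist_force: [0.3, -0.8, 0.6]
gripper_width: 0.999
grip_force: 0.0
```

Run:
```python
from h import *
s=read_state();print(s["position"],yaw(s),s["joint_positions"],s["time_s"])
im=capture("wrist");np.savez("pics/w1.npz",im=im,**{k:s[k] for k in("position","orientation")})
cv2.imwrite("pics/w1.png",im[:,:,::-1])
```

```text
[ 0.36259266 -0.27397645  0.31847707] (np.float64(0.5929959295191437), np.float64(-89.4070074046026)) [-9.08636951e-01  1.66401341e-01  1.41239791e+00  7.68624477e-05
  1.56245805e+00  6.51809046e-01] 1.9
```

View pics/w1.png

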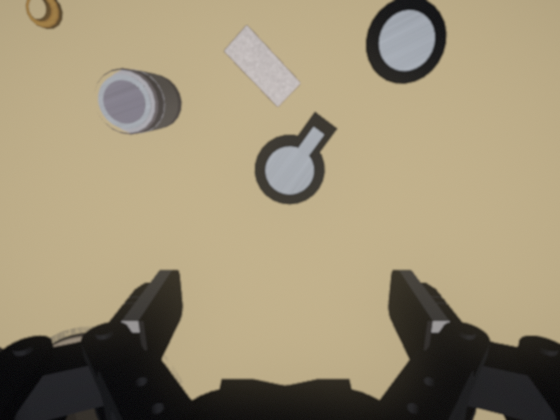

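```bash
cat >> h.py <<'E'
def look(tag,view=False):
    s=read_state(); im=capture("wrist"); cv2.imwrite(f"pics/{tag}.png",im[:,:,::-1]); return im,cam("wrist",s),s
def load(tag):
    d=np.load(f"pics/{tag}.npz"); return d["im"],cam("wrist",dict(d))
def blobs(im,c,z,mask,amin=150):
    n,l,st,ce=cv2.connectedComponentsWithStats(mask.astype(np.uint8))
    for i in range(1,n):
        if st[i,4]>amin:
            ct=max(cv2.findContours((l==i).astype(np.uint8),0,2)[0],key=cv2.contourArea)
            P=np.array([w(c,u,v,z)[:2] for u,v in ct[:,0]],np.float32)*1000
            (x,y),(a,b),t=cv2.minAreaRect(P); m=cv2.moments(P)
            print("px",ce[i].round(),"A",st[i,4],"cen",(np.array([m["m10"],m["m01"]])/m["m00"]).round(1),"rect",round(x,1),round(y,1),round(a,1),round(b,1),round(t,1),"circ",[np.round(q,1) for q in cv2.minEnclosingCircle(P)])
def bluish(im,t=0):  # grey/bluish (not tan table, not dark)
    r,g,b=[im[:,:,i].astype(int) for i in range(3)]
    return (b-r>t)&(b>90)
E
python3 - <<'E'
from h import *
im,c=load("w1")
for p in((290,168),(127,101),(265,65),(407,41),(400,200),(263,186),(115,75)): print(p,im[p[1],p[0]])
for z in (.006,): blobs(im,c,z,bluish(im))
r=im.astype(int).sum(2)
print("dark");blobs(im,c,.006,(r<200)&(np.arange(420)[:,None]<255))
print(w(c,127,101,.085), w(c,319,137,.006))
E
```

```text
(290, 168) [167 172 178]
(127, 101) [130 126 137]
(265, 65) [193 186 184]
(407, 41) [163 168 176]
(400, 200) [194 177 140]
(263, 186) [64 60 52]
(115, 75) [167 169 173]
px [406.  40.] A 2760 cen [ 500.  -408.4] rect 499.9 -408.0 62.9 62.3 7.6 circ [array([ 499.9, -408.4]), np.float64(31.7)]
px [127. 101.] A 2523 cen [431.6 -88.4] rect 431.3 -88.8 64.0 64.0 43.9 circ [array([431.6, -89.4]), np.float64(33.9)]
px [293. 165.] A 2298 cen [ 357.5 -283.5] rect 365.1 -282.3 61.4 88.8 78.4 circ [array([ 364.1, -288.5]), np.float64(45.9)]
dark
px [405.  40.] A 2371 cen [ 499.5 -407.6] rect 498.5 -407.7 83.9 86.9 0.6 circ [array([ 500.2, -407.4]), np.float64(44.2)]
px [295. 160.] A 1749 cen [ 359.5 -284.4] rect 360.7 -292.5 83.2 113.7 32.5 circ [array([ 366.2, -288.3]), np.float64(58.0)]
[ 0.43307855 -0.12219084  0.085     ] [ 0.39309745 -0.31486219  0.006     ]
```

Run:
```python
from h import *
im,c=load("w1")
m=bluish(im); blobs(im,c,.085,m&(np.arange(560)<250))
k=cv2.getStructuringElement(2,(31,31))
blobs(im,c,.006,cv2.morphologyEx(m.astype(np.uint8),cv2.MORPH_OPEN,k))
```

```text
px [127. 101.] A 2523 cen [ 432.5 -122.1] rect 432.2 -122.5 52.3 52.3 43.9 circ [array([ 432.5, -122.9]), np.float64(27.7)]
px [406.  40.] A 2746 cen [ 500.  -408.5] rect 499.8 -408.4 62.6 61.5 7.6 circ [array([ 500.1, -408.5]), np.float64(31.7)]
px [127. 101.] A 2495 cen [431.6 -88.3] rect 431.7 -89.0 63.2 63.1 42.0 circ [array([431.5, -89.2]), np.float64(33.7)]
px [289. 170.] A 1920 cen [ 352.2 -279.6] rect 351.8 -279.3 60.2 59.7 0.6 circ [array([ 352.5, -279.7]), np.float64(31.3)]
```

jog_arm(
  deltas="0.44 0.95 -0.95 0;0.44 0.95 -0.95 0;0.44 0.95 -0.95 0;0.44 0.95 -0.95 0",
)

```text
time_s: 2.45
position: [0.3968, -0.1991, 0.2414]
orientation: [-3.141, -0.011, 0.001]
wrist_force: [0.2, -1.5, -0.5]
gripper_width: 0.997
grip_force: 0.0
```

jog_arm(
  deltas="0.44 0.95 -0.95 0;0.44 0.95 -0.95 0;0.44 0.95 -0.95 0;0.44 0.95 -0.95 0;0 0 0 0",
)

```text
time_s: 3.08
position: [0.4318, -0.1226, 0.1652]
orientation: [-3.14, -0.014, 0.004]
wrist_force: [-0.0, -0.8, 0.3]
gripper_width: 1.003
grip_force: 0.0
```

Run:
```python
from h import *
im,c,s=look("w2")
print(s["position"],yaw(s))
m=bluish(im); blobs(im,c,.085,m&(np.arange(420)[:,None]<330))
```

```text
[ 0.43176444 -0.12263732  0.16523161] (np.float64(0.5163873929921602), np.float64(-89.48384880310206))
px [280. 220.] A 5900 cen [ 435.2 -119.7] rect 435.4 -119.4 52.9 53.1 45.5 circ [array([ 435.9, -119.6]), np.float64(27.9)]
px [471. 273.] A 3845 cen [ 400.5 -239.6] rect 404.5 -245.4 44.1 60.0 42.9 circ [array([ 403.9, -244.6]), np.float64(32.3)]
```

View pics/w2.png

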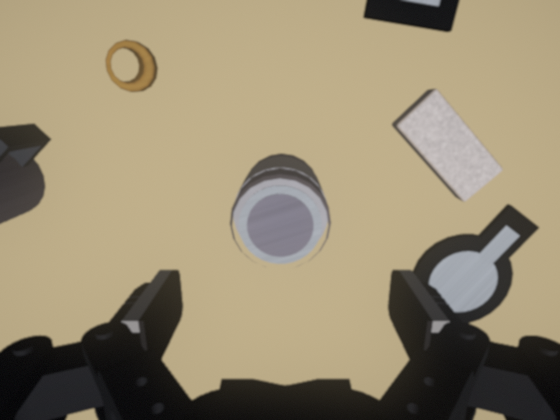

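jog_arm(
  deltas="0.17 0.15 -1 0;0 0 -1 0;0 0 -1 0;0 0 -1 0;0 0 -1 0",
)

```text
time_s: 3.75
position: [0.436, -0.1215, 0.0665]
orientation: [3.14, 0.011, 0.002]
wrist_force: [0.9, -0.2, -0.5]
gripper_width: 0.999
grip_force: 0.0
```

jog_arm(
  deltas="0 0 -0.5 0;0 0 0 0;0 0 0 0;0 0 0 0;0 0 0 0",
  claw=1,
  force=40,
)

```text
time_s: 4.38
position: [0.4358, -0.1199, 0.0565]
orientation: [3.141, 0.013, 0.0]
wrist_force: [0.1, 1.1, -4.9]
gripper_width: 0.717
grip_force: 44.4
```

jog_arm(
  deltas="0 0 0 0;0 0 0 0",
)

```text
time_s: 4.62
position: [0.4357, -0.1199, 0.0564]
orientation: [-3.142, -0.013, 0.0]
wrist_force: [-0.6, 1.2, -5.0]
gripper_width: 0.717
grip_force: 44.4
```

jog_arm(
  deltas="0 0 1 0;0 0 1 0;0 -0.8 0.6 0;0 -1 0 0;0 -1 0 0",
)

```text
time_s: 5.25
position: [0.4356, -0.1765, 0.1084]
orientation: [-3.141, -0.013, 0.0]
wrist_force: [0.4, 0.6, -4.9]
gripper_width: 0.715
grip_force: 45.9
```

jog_arm(
  deltas="-0.1 -1 0 0;-0.1 -1 0 0;-0.1 -1 0 0;-0.1 -1 0 0;-0.1 -1 0 0",
)

```text
time_s: 5.88
position: [0.4256, -0.2772, 0.1083]
orientation: [-3.141, -0.012, 0.0]
wrist_force: [0.3, -0.3, -4.7]
gripper_width: 0.719
grip_force: 45.9
```

jog_arm(
  deltas="0 -1 0 0;0 -1 0 0;0 -1 0 0;0 -1 0 0;0 -1 0 0",
)

```text
time_s: 6.5
position: [0.4258, -0.3772, 0.1083]
orientation: [-3.142, -0.013, 0.0]
wrist_force: [-0.0, -0.0, -4.7]
gripper_width: 0.718
grip_force: 45.9
```

jog_arm(
  deltas="0 -1 0 0;0 -0.6 0 0;0 0 0 0",
)

```text
time_s: 6.88
position: [0.4256, -0.4085, 0.1081]
orientation: [-3.141, -0.011, 0.0]
wrist_force: [-0.4, -0.3, -4.6]
gripper_width: 0.717
grip_force: 45.8
```

Run:
```python
from h import *
im,c,s=look("w3")
print(s["position"],yaw(s))
m=bluish(im); blobs(im,c,.006,m)
```

```text
[ 0.42562073 -0.40848233  0.10808327] (np.float64(0.41326953030862157), np.float64(-89.5867315425909))
px [285.  95.] A 9218 cen [ 500.3 -407.9] rect 500.4 -408.0 63.2 63.0 45.0 circ [array([ 500.3, -407.9]), np.float64(31.8)]
px [110. 293.] A 4594 cen [ 365.8 -283.7] rect 364.0 -287.8 50.8 89.3 32.3 circ [array([ 368.5, -284.9]), np.float64(45.0)]
px [285. 331.] A 15713 cen [ 333.  -409.2] rect 333.6 -409.3 101.2 122.8 0.4 circ [array([ 322.5, -409. ]), np.float64(66.4)]
```

View pics/w3.png

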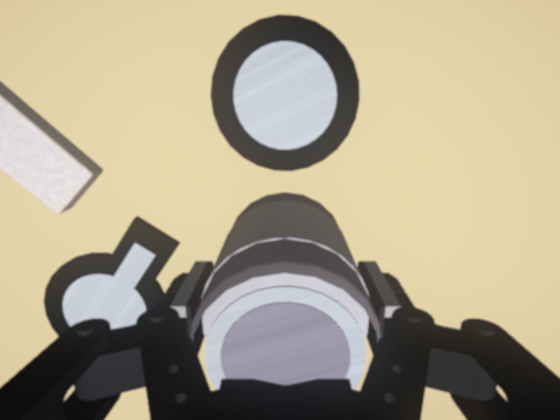

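jog_arm(
  deltas="0.94 0 0 0;0.94 0 0 0;0.94 0 0 0;0.93 0 0 0;0 0 0 0",
)

```text
time_s: 7.55
position: [0.5016, -0.4068, 0.1081]
orientation: [-3.141, -0.016, 0.0]
wrist_force: [-0.7, -0.3, -4.8]
gripper_width: 0.713
grip_force: 45.8
```

jog_arm(
  deltas="0 0 -0.9 0;0 0 -0.8 0;0 0 -0.4 0;0 0 -0.17 0;0 0 0 0",
)

```text
time_s: 8.18
position: [0.5008, -0.408, 0.0631]
orientation: [3.141, 0.012, 0.0]
wrist_force: [-0.0, -0.0, -4.0]
gripper_width: 0.722
grip_force: 45.8
```

jog_arm(
  deltas="0 0 0 0;0 0 0 0;0 0 0 0;0 0 0 0",
  claw=-1,
)

```text
time_s: 8.68
position: [0.5008, -0.408, 0.0632]
orientation: [3.141, 0.013, 0.0]
wrist_force: [0.3, -0.1, -0.1]
gripper_width: 0.999
grip_force: 0.0
```

jog_arm(
  deltas="0 0 0.5 0;0 0 1 0;0 0 1 0;0 0 1 0;0 0 1 0",
)

```text
time_s: 9.3
position: [0.5008, -0.4079, 0.1544]
orientation: [3.141, 0.012, 0.001]
wrist_force: [-0.2, -1.0, 1.0]
gripper_width: 1.002
grip_force: 0.0
```

Run:
```python
from h import *
im,c,s=look("w4")
print(s["position"],yaw(s))
blobs(im,c,.091,bluish(im))
```

```text
[ 0.5008003  -0.40791602  0.15439804] (np.float64(0.4560332231568206), np.float64(-89.54398537613436))
px [18. 59.] A 3422 cen [ 591.3 -278.7] rect 591.8 -278.9 18.5 42.8 78.9 circ [array([ 592.1, -277.6]), np.float64(22.8)]
px [284. 168.] A 411 cen [ 539.9 -407.5] rect 537.5 -407.3 14.6 40.1 2.0 circ [array([ 531. , -407.6]), np.float64(20.0)]
px [285. 236.] A 6806 cen [ 500.4 -408.3] rect 500.6 -408.3 53.4 53.6 45.8 circ [array([ 501. , -408.2]), np.float64(28.2)]
px [169. 357.] A 258 cen [ 419.9 -336.3] rect 420.4 -336.0 8.1 20.4 84.6 circ [array([ 420.3, -336.6]), np.float64(10.2)]
```

jog_arm(
  deltas="0 0 1 0;-0.3 1 0.3 0;-0.3 1 0.3 0;-0.3 1 0.3 0;-0.3 1 0.3 0",
)

```text
time_s: 9.98
position: [0.4765, -0.3272, 0.1973]
orientation: [3.141, 0.012, 0.0]
wrist_force: [0.8, 0.5, -0.4]
gripper_width: 0.999
grip_force: 0.0
```

jog_arm(
  deltas="-0.3 1 0.3 0;-0.3 1 0.3 0;-0.3 1 0.3 0;-0.3 1 0.3 0;-0.3 1 0.3 0",
)

```text
time_s: 10.6
position: [0.4463, -0.2266, 0.2273]
orientation: [3.142, 0.012, 0.0]
wrist_force: [0.4, 0.1, 0.2]
gripper_width: 0.998
grip_force: 0.0
```

jog_arm(
  deltas="-0.3 1 0.3 0;-0.3 1 0.3 0;-0.3 1 0 0;-0.3 1 0 0;-0.3 1 0 0",
)

```text
time_s: 11.22
position: [0.4163, -0.1265, 0.2388]
orientation: [-3.141, -0.012, 0.0]
wrist_force: [0.4, -0.6, 0.9]
gripper_width: 1.001
grip_force: 0.0
```

jog_arm(
  deltas="-0.3 1 0 0;-0.3 1 0 0;-0.3 1 0 0;-0.3 1 0 0;-0.3 1 0 0",
)

```text
time_s: 11.85
position: [0.3862, -0.0266, 0.2389]
orientation: [3.142, 0.012, 0.0]
wrist_force: [1.1, -0.1, -0.8]
gripper_width: 1.0
grip_force: 0.0
```

jog_arm(
  deltas="-0.3 1 0 0;-0.3 1 0 0;-0.3 1 0 0;-0.3 1 0 0;-0.3 1 0 0",
)

```text
time_s: 12.48
position: [0.3561, 0.0732, 0.2389]
orientation: [-3.142, -0.012, -0.0]
wrist_force: [-0.1, -0.4, 0.1]
gripper_width: 0.999
grip_force: 0.0
```

jog_arm(
  deltas="-0.3 1 0 0;-0.3 1 0 0;-0.3 1 0 0;0 0 0 0",
)

```text
time_s: 12.98
position: [0.338, 0.1331, 0.2389]
orientation: [-3.142, -0.016, -0.0]
wrist_force: [0.7, -0.9, 0.7]
gripper_width: 1.001
grip_force: 0.0
```

Run:
```python
from h import *
im,c,s=look("w5")
np.savez("pics/w5.npz",im=im,**{k:s[k] for k in("position","orientation")})
print(s["position"],yaw(s),s["joint_positions"])
blobs(im,c,.06,bluish(im))
```

```text
[0.33799747 0.13308751 0.23892554] (np.float64(0.5891604950261634), np.float64(-89.41083948319552)) [4.57132841e-02 6.04642363e-02 1.77697188e+00 1.27047541e-05
 1.30412746e+00 1.60622347e+00]
px [318.  64.] A 3437 cen [440.4 105.2] rect 440.5 104.9 56.8 56.5 0.6 circ [array([440.8, 105.3]), np.float64(29.8)]
px [128. 177.] A 1145 cen [346.  268.5] rect 346.3 268.8 31.7 32.6 83.9 circ [array([345.9, 268.8]), np.float64(18.1)]
```

View pics/w5.png

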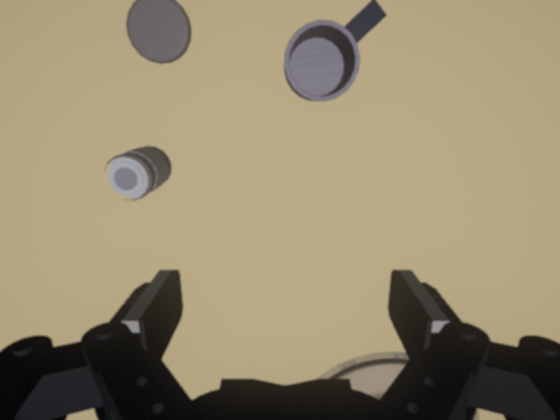

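jog_arm(
  deltas="0.06 0.97 -0.4 0;0.06 0.97 -0.6 0;0.06 0.97 -0.8 0;0.06 0.97 -0.8 0",
)

```text
time_s: 13.52
position: [0.3439, 0.2098, 0.1865]
orientation: [3.141, 0.011, 0.001]
wrist_force: [-0.2, -0.1, -0.5]
gripper_width: 1.003
grip_force: 0.0
```

jog_arm(
  deltas="0.06 0.97 -0.8 0;0.06 0.97 -0.8 0;0.05 0.95 -0.8 0;0 0 0 0",
)

```text
time_s: 14.02
position: [0.3469, 0.2674, 0.1381]
orientation: [3.141, 0.014, -0.003]
wrist_force: [-0.1, -0.7, 0.0]
gripper_width: 1.001
grip_force: 0.0
```

Run:
```python
from h import *
im,c,s=look("w6")
print(s["position"],yaw(s))
blobs(im,c,.06,bluish(im))
```

```text
[0.34687616 0.26743691 0.13812441] (np.float64(0.4968023019656796), np.float64(-89.5031033809368))
px [551.  70.] A 1197 cen [435.6 128.4] rect 434.7 128.9 43.8 9.8 13.4 circ [array([435.8, 124.1]), np.float64(21.9)]
px [280. 227.] A 2423 cen [347.1 270.4] rect 347.3 270.5 33.2 33.8 36.6 circ [array([345.9, 270.4]), np.float64(18.4)]
```

jog_arm(
  deltas="0 0.08 -1 0;0 0 -1 0;0 0 -1 0;0 0 -1 0;0 0 -0.9 0",
)

```text
time_s: 14.7
position: [0.3476, 0.2683, 0.0411]
orientation: [-3.141, -0.011, -0.002]
wrist_force: [-0.1, -1.1, -0.2]
gripper_width: 0.998
grip_force: 0.0
```

jog_arm(
  deltas="0 0 0 0;0 0 0 0;0 0 0 0;0 0 0 0;0 0 0 0",
  claw=1,
  force=30,
)

```text
time_s: 15.32
position: [0.3475, 0.2691, 0.042]
orientation: [-3.141, -0.013, -0.003]
wrist_force: [-0.4, -2.4, 5.4]
gripper_width: 0.483
grip_force: 29.9
```

jog_arm(
  deltas="0 0 0 0;0 0 0 0",
)

```text
time_s: 15.58
position: [0.3475, 0.2691, 0.042]
orientation: [-3.141, -0.013, -0.003]
wrist_force: [0.1, -1.8, 5.1]
gripper_width: 0.488
grip_force: 29.9
```

jog_arm(
  deltas="0 0 1 0;0 0 1 0;0.6 -0.2 0.5 0;1 -0.3 0 0;1 -0.3 0 0",
)

```text
time_s: 16.2
position: [0.4003, 0.2526, 0.0908]
orientation: [-3.142, -0.012, -0.0]
wrist_force: [-0.1, -0.2, -0.7]
gripper_width: 0.485
grip_force: 30.9
```

jog_arm(
  deltas="1 -0.3 0 0;1 -0.3 0 0;1 -0.3 0 0;1 -0.3 0 0;1 -0.3 0 0",
)

```text
time_s: 16.82
position: [0.5003, 0.2222, 0.0901]
orientation: [3.141, 0.011, -0.002]
wrist_force: [1.1, -0.2, -0.7]
gripper_width: 0.484
grip_force: 30.9
```

jog_arm(
  deltas="1 -0.3 0 0;0.3 0 0 0;0 0 0 0",
)

```text
time_s: 17.2
position: [0.5249, 0.2169, 0.0903]
orientation: [3.141, 0.012, -0.002]
wrist_force: [-0.2, 0.8, -1.6]
gripper_width: 0.483
grip_force: 30.9
```

Run:
```python
from h import *
im,c,s=look("w7")
print(s["position"],yaw(s))
m=bluish(im);blobs(im,c,.006,m); print("lid");blobs(im,c,s["position"][2]+.019,m&(np.arange(420)[:,None]>190))
```

```text
[0.52492984 0.21690234 0.09032218] (np.float64(0.4301020213570506), np.float64(-89.56988989044143))
px [286. 104.] A 4963 cen [595.5 216.4] rect 595.3 216.4 42.7 42.9 0.4 circ [array([595.4, 216.4]), np.float64(21.7)]
px [318. 273.] A 179 cen [491.1 194.4] rect 491.0 196.0 47.2 9.6 50.7 circ [array([487.7, 198.7]), np.float64(23.6)]
px [285. 325.] A 6865 cen [451.6 216.4] rect 452.1 215.3 68.1 67.6 37.9 circ [array([452.8, 216.3]), np.float64(36.5)]
lid
px [318. 273.] A 179 cen [545.4 205.9] rect 545.4 206.7 23.4 4.8 50.7 circ [array([543.7, 208.1]), np.float64(11.7)]
px [285. 325.] A 6865 cen [525.8 216.8] rect 526.0 216.3 33.8 33.5 37.9 circ [array([526.4, 216.8]), np.float64(18.1)]
```

View pics/w7.png

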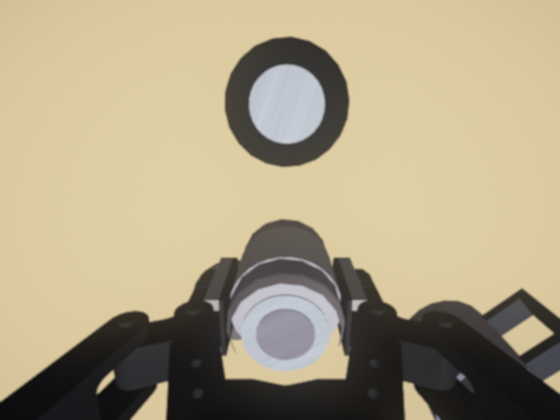

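jog_arm(
  deltas="0.9 0 0 0;0.9 0 0 0;0.9 0 0 0;0.78 -0.02 0 0;0 0 0 0",
)

```text
time_s: 17.88
position: [0.5944, 0.2169, 0.0906]
orientation: [3.142, 0.013, -0.001]
wrist_force: [-0.7, 0.3, -0.9]
gripper_width: 0.48
grip_force: 30.9
```

jog_arm(
  deltas="0 0 -0.8 0;0 0 -0.7 0;0 0 -0.4 0;0 0 -0.18 0;0 0 0 0",
)

```text
time_s: 18.5
position: [0.5945, 0.2167, 0.0492]
orientation: [3.142, 0.012, -0.0]
wrist_force: [0.0, -0.9, -0.6]
gripper_width: 0.487
grip_force: 30.9
```

jog_arm(
  deltas="0 0 0 0;0 0 0 0;0 0 0 0;0 0 0 0",
  claw=-1,
)

```text
time_s: 19.0
position: [0.5946, 0.2167, 0.0494]
orientation: [-3.142, -0.012, -0.0]
wrist_force: [0.6, 0.5, -0.4]
gripper_width: 1.001
grip_force: 0.0
```

jog_arm(
  deltas="0 0 0.5 0;0 0 1 0;0 0 1 0;0 0 1 0;0 0 1 0",
)

```text
time_s: 19.62
position: [0.5946, 0.2167, 0.1408]
orientation: [-3.141, -0.012, -0.001]
wrist_force: [-0.2, 0.1, -0.2]
gripper_width: 0.995
grip_force: 0.0
```

Run:
```python
from h import *
im,c,s=look("w8")
print(s["position"],yaw(s))
blobs(im,c,.066,bluish(im))
```

```text
[0.59459908 0.21670824 0.14079877] (np.float64(0.45200450994264957), np.float64(-89.54799013456932))
px [286. 182.] A 394 cen [623.7 216.2] rect 621.7 216.6 32.1 14.2 89.3 circ [array([615.1, 216.7]), np.float64(16.0)]
px [285. 230.] A 2541 cen [594.1 216.4] rect 594.4 216.4 33.6 34.0 46.3 circ [array([593.3, 216.3]), np.float64(18.6)]
```

jog_arm(
  deltas="0 0 1 0;0 -1 1 0;-0.1 -1 1 0;-0.1 -1 1 0;-0.1 -1 1 0",
)

```text
time_s: 20.3
position: [0.5883, 0.1348, 0.2408]
orientation: [3.141, 0.011, 0.001]
wrist_force: [-0.5, 0.1, 0.5]
gripper_width: 1.0
grip_force: 0.0
```

jog_arm(
  deltas="-0.1 -1 0 0;-0.1 -1 0 0;-0.1 -1 0 0;-0.1 -1 0 0;-0.1 -1 0 0",
)

```text
time_s: 20.92
position: [0.5784, 0.0354, 0.2391]
orientation: [-3.142, -0.012, 0.001]
wrist_force: [0.6, 0.9, 0.7]
gripper_width: 1.005
grip_force: 0.0
```

jog_arm(
  deltas="0 -1 0 0;0 -1 0 0;0 0 0 0",
)

```text
time_s: 21.3
position: [0.5787, -0.0047, 0.2392]
orientation: [3.142, 0.009, -0.0]
wrist_force: [-0.4, -0.1, 0.1]
gripper_width: 1.0
grip_force: 0.0
```

Run:
```python
from h import *
im,c,s=look("w9")
np.savez("pics/w9.npz",im=im,**{k:s[k] for k in("position","orientation")})
print(s["position"],yaw(s),s["joint_positions"])
blobs(im,c,.006,bluish(im))
```

```text
[ 0.57865521 -0.00472619  0.23923317] (np.float64(0.3428886704076425), np.float64(-89.65711131172708)) [-2.12632400e-01  4.41140037e-01  1.24013095e+00 -1.69965238e-05
  1.46036871e+00  1.35218126e+00]
px [282.  97.] A 2610 cen [651.5  -1.8] rect 656.8 -2.3 41.4 72.0 83.5 circ [array([657. ,  -2.2]), np.float64(40.3)]
px [496. 154.] A 2316 cen [ 600.3 -215.1] rect 600.4 -215.0 37.6 61.4 82.2 circ [array([ 600.5, -215.4]), np.float64(34.7)]
px [ 67. 142.] A 175 cen [611.2 211.2] rect 609.5 210.5 36.5 11.9 64.8 circ [array([604.6, 212.8]), np.float64(18.3)]
px [ 25. 171.] A 1196 cen [580.6 259.1] rect 579.1 258.6 39.0 39.5 39.6 circ [array([580.5, 258.4]), np.float64(21.3)]
px [190. 320.] A 302 cen [409.3 103.5] rect 396.9 107.6 29.7 67.6 69.7 circ [array([401.6, 120.4]), np.float64(33.8)]
px [544. 331.] A 188 cen [ 394.7 -309.5] rect 393.4 -309.5 17.8 19.1 57.5 circ [array([ 392.9, -309.4]), np.float64(11.5)]
```

View pics/w9.png

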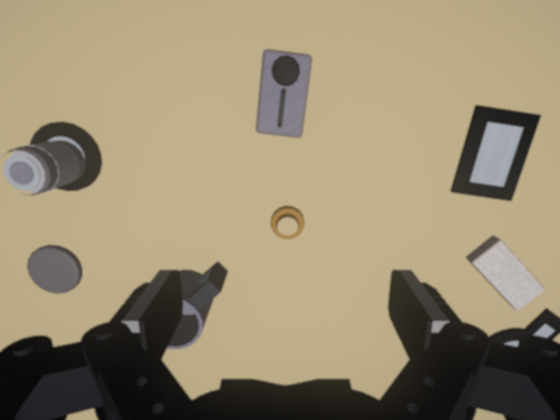

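Run:
```python
from h import *
im,c=load("w9")
m=bluish(im); mm=m.copy(); mm[:,:220]=0; mm[:,360:]=0; mm[200:]=0
blobs(im,c,.085,mm)
d=(im.astype(int).sum(2)<150); d[:,:220]=0; d[:,360:]=0; d[200:]=0
blobs(im,c,.099,d); print(w(c,285,70,.099))
```

```text
px [282.  97.] A 2610 cen [651.7  -2.4] rect 655.8 -2.7 32.2 56.0 83.5 circ [array([656. ,  -2.7]), np.float64(31.3)]
[ 0.6715249  -0.00434783  0.099     ]
```

jog_arm(
  deltas="0.97 0.1 -0.85 -0.35;0.97 0 -0.85 -0.35;0.96 0 -0.85 -0.35;0.96 0 -0.9 -0.32;0 0 0 0",
)

```text
time_s: 21.98
position: [0.6558, -0.0004, 0.1685]
orientation: [-3.136, 0.173, 0.005]
wrist_force: [-0.9, -0.1, -0.3]
gripper_width: 1.001
grip_force: 0.0
```

Run:
```python
from h import *
im,c,s=look("w10")
print(s["position"],yaw(s))
m=bluish(im);m[:,:180]=0;m[:,390:]=0;m[300:]=0; blobs(im,c,.085,m)
```

```text
[ 6.55754569e-01 -4.33763337e-04  1.68483097e-01] (np.float64(-6.3261991591858955), np.float64(-96.32626979889653))
px [289. 227.] A 3250 cen [655.9  -3. ] rect 655.9 -3.0 32.1 55.2 83.7 circ [array([655.9,  -2.8]), np.float64(31.4)]
```

View pics/w10.png

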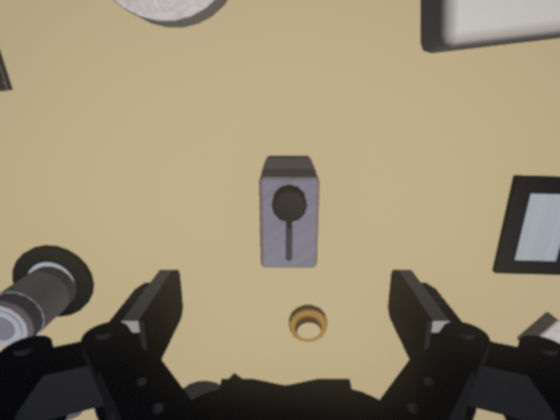

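jog_arm(
  deltas="0 0 -1 0;0 0 -1 0;0 0 -1 0;0 0 -1 0;0 0 -1 0",
)

```text
time_s: 22.65
position: [0.6556, -0.001, 0.0712]
orientation: [3.137, -0.174, 0.003]
wrist_force: [0.4, 0.5, -0.3]
gripper_width: 0.997
grip_force: 0.0
```

jog_arm(
  deltas="0 0 -0.42 0;0 0 0 0;0 0 0 0;0 0 0 0;0 0 0 0",
  claw=1,
  force=35,
)

```text
time_s: 23.28
position: [0.6562, -0.0014, 0.0632]
orientation: [3.137, -0.175, 0.003]
wrist_force: [0.2, 1.0, 6.8]
gripper_width: 0.417
grip_force: 41.3
```

jog_arm(
  deltas="0 0 0 0;0 0 0 0;0 0 0 0",
)

```text
time_s: 23.65
position: [0.6562, -0.0014, 0.0631]
orientation: [3.137, -0.175, 0.003]
wrist_force: [-0.9, 0.2, 6.4]
gripper_width: 0.411
grip_force: 41.3
```

jog_arm(
  deltas="0 0 1 0;0 0 1 0;-0.5 -0.9 0.6 0;-0.6 -1 0 0;-0.6 -1 0 0",
)

```text
time_s: 24.28
position: [0.6202, -0.061, 0.1131]
orientation: [-3.136, 0.177, 0.003]
wrist_force: [0.2, -0.4, -2.3]
gripper_width: 0.416
grip_force: 40.4
```

jog_arm(
  deltas="-0.6 -1 0 0;-0.6 -1 0 0;-0.6 -1 0 0;-0.6 -1 0 0;-0.6 -1 0 0",
)

```text
time_s: 24.9
position: [0.5605, -0.1608, 0.1135]
orientation: [-3.136, 0.176, 0.001]
wrist_force: [0.2, 0.2, -2.3]
gripper_width: 0.416
grip_force: 40.4
```

jog_arm(
  deltas="-0.6 -1 0 0;-0.6 -1 0 0;-0.4 -0.8 0 0;0 0 0 0",
)

```text
time_s: 25.4
position: [0.5291, -0.2165, 0.1138]
orientation: [-3.136, 0.179, 0.0]
wrist_force: [-0.3, 0.8, -1.8]
gripper_width: 0.417
grip_force: 40.3
```

Run:
```python
from h import *
im,c,s=look("w11")
print(s["position"],yaw(s))
m=bluish(im);blobs(im,c,.006,m); print("can");blobs(im,c,s["position"][2]+.085-.0625,m&(np.arange(420)[:,None]>190))
```

```text
[ 0.52910738 -0.21650586  0.11378476] (np.float64(-6.5148212783698), np.float64(-96.51482266536883))
px [268. 101.] A 6351 cen [ 600.7 -214.6] rect 600.7 -214.6 37.8 61.7 81.9 circ [array([ 600.8, -214.8]), np.float64(35.3)]
px [540. 200.] A 276 cen [ 519.  -387.3] rect 516.8 -386.3 7.9 36.1 50.6 circ [array([ 515.1, -388.4]), np.float64(18.1)]
px [285. 320.] A 8231 cen [ 439.6 -206.6] rect 442.8 -206.7 77.2 112.9 83.5 circ [array([ 444.3, -207.1]), np.float64(64.4)]
px [408. 403.] A 672 cen [ 355.5 -297.8] rect 359.6 -299.4 42.9 19.4 3.8 circ [array([ 359.5, -298.6]), np.float64(22.6)]
can
px [534. 205.] A 199 cen [ 565.2 -293.5] rect 564.5 -293.4 2.9 12.6 54.5 circ [array([ 563.7, -294.5]), np.float64(6.3)]
px [285. 320.] A 8231 cen [ 532.4 -217.2] rect 533.8 -217.2 33.2 48.5 83.5 circ [array([ 534.4, -217.4]), np.float64(27.7)]
px [408. 403.] A 672 cen [ 496.2 -256.4] rect 498.0 -257.1 18.5 8.3 3.8 circ [array([ 498. , -256.8]), np.float64(9.7)]
```

View pics/w11.png

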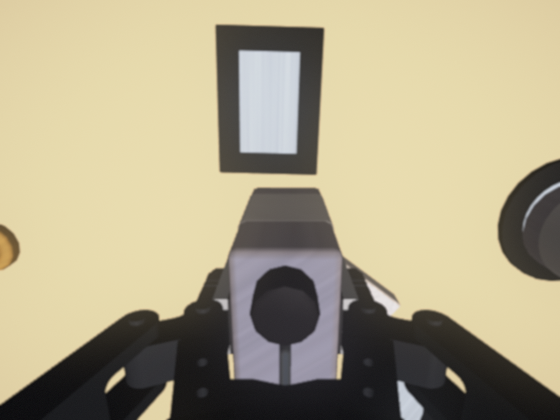

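jog_arm(
  deltas="0.9 0.09 0 -0.32;0.9 0 0 0;0.9 0 0 0;0.86 0 0 0;0 0 0 0",
)

```text
time_s: 26.08
position: [0.6018, -0.2125, 0.1135]
orientation: [-3.134, 0.216, -0.0]
wrist_force: [0.0, -1.2, -2.2]
gripper_width: 0.416
grip_force: 40.3
```

jog_arm(
  deltas="0 0 -0.8 0;0 0 -0.7 0;0 0 -0.4 0;0 0 -0.25 0;0 0 0 0",
)

```text
time_s: 26.7
position: [0.6008, -0.2135, 0.0707]
orientation: [-3.134, 0.219, 0.001]
wrist_force: [0.7, -0.1, -1.5]
gripper_width: 0.418
grip_force: 40.4
```

Run:
```python
from h import *
s=read_state();print(s["position"],yaw(s),s["wrist_force"])
```

```text
[ 0.60084406 -0.21353636  0.07066053] (np.float64(-8.003814012871041), np.float64(-98.00381700442648)) [ 0.71064884 -0.13816739 -1.52139505]
```

jog_arm(
  deltas="0 -0.06 0 0;0 0 -0.05 0;0 0 0 0",
)

```text
time_s: 27.08
position: [0.601, -0.2147, 0.07]
orientation: [3.134, -0.219, 0.0]
wrist_force: [0.7, 0.5, -1.4]
gripper_width: 0.419
grip_force: 40.4
```

jog_arm(
  deltas="0 0 0 0;0 0 0 0;0 0 0 0;0 0 0 0",
  claw=-1,
)

```text
time_s: 27.58
position: [0.601, -0.2147, 0.07]
orientation: [3.134, -0.219, 0.0]
wrist_force: [-0.4, 0.9, -0.2]
gripper_width: 1.0
grip_force: 0.0
```

jog_arm(
  deltas="0 0 0.5 0;0 0 1 0;0 0 1 0;0 0 1 0;0 0 1 0",
)

```text
time_s: 28.2
position: [0.601, -0.2147, 0.1614]
orientation: [3.134, -0.219, 0.001]
wrist_force: [-0.7, -0.2, -0.0]
gripper_width: 0.997
grip_force: 0.0
```

Run:
```python
from h import *
im,c,s=look("w12")
print(s["position"],yaw(s))
m=bluish(im);m[:,:180]=0;m[:,390:]=0; blobs(im,c,.091,m)
```

```text
[ 0.60097648 -0.21471182  0.16141978] (np.float64(-7.995533133947565), np.float64(-97.99554769081169))
px [285. 236.] A 3765 cen [ 600.7 -214.9] rect 600.7 -214.8 32.5 56.1 82.0 circ [array([ 600.7, -215. ]), np.float64(31.5)]
```

View pics/w12.png

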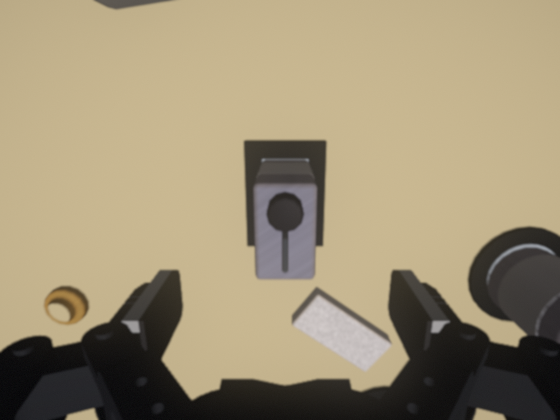

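jog_arm(
  deltas="0 0 1 0;-0.4 0.6 1 -0.4;-0.55 1 1 -0.4;-0.55 1 1 -0.4;-0.55 1 0 -0.4",
)

```text
time_s: 28.88
position: [0.56, -0.1423, 0.2417]
orientation: [3.11, -0.439, 0.005]
wrist_force: [0.2, -0.8, -0.0]
gripper_width: 1.001
grip_force: 0.0
```

jog_arm(
  deltas="-0.55 1 0 -0.4;-0.55 1 0 -0.4;-0.55 1 0 -0.4;-0.55 1 0 -0.4;-0.55 1 0 -0.4",
)

```text
time_s: 29.5
position: [0.5045, -0.042, 0.2401]
orientation: [3.061, -0.708, 0.001]
wrist_force: [-0.4, -0.0, 0.2]
gripper_width: 1.003
grip_force: 0.0
```

jog_arm(
  deltas="-0.55 1 0 -0.4;-0.55 1 0 -0.4;-0.55 1 0 -0.4;-0.55 1 0 -0.4;-0.55 1 0 -0.4",
)

```text
time_s: 30.12
position: [0.4495, 0.058, 0.2401]
orientation: [-2.987, 0.972, -0.001]
wrist_force: [-0.2, 0.6, -0.2]
gripper_width: 0.998
grip_force: 0.0
```

jog_arm(
  deltas="-0.55 1 0 -0.4;-0.55 1 0 -0.4;-0.55 1 0 -0.4;-0.2 0.2 0 -0.2;0 0 0 0",
)

```text
time_s: 30.75
position: [0.413, 0.1211, 0.2401]
orientation: [2.923, -1.15, 0.001]
wrist_force: [-0.2, -0.1, -0.2]
gripper_width: 0.998
grip_force: 0.0
```

```bash
cat >> h.py <<'E'
def jug(im,c,top=.06,base=0.,guess=None):
    # rim centre from bluish blob, handle strap end from dark pixels near it
    m=bluish(im); blobs(im,c,top,m)
E
python3 - <<'E'
from h import *
im,c,s=look("w13")
np.savez("pics/w13.npz",im=im,**{k:s[k] for k in("position","orientation")})
print(s["position"],yaw(s),s["joint_positions"])
blobs(im,c,.06,bluish(im))
E
```

```text
[0.41300014 0.12112188 0.24008415] (np.float64(-42.957679775557175), np.float64(-132.95767447762094)) [ 8.87526519e-03  1.82119696e-01  1.62646288e+00 -2.11176212e-04
  1.33252219e+00  2.32947429e+00]
px [ 48. 109.] A 1411 cen [593.  217.4] rect 592.5 217.5 33.2 33.1 86.7 circ [array([592.7, 216.9]), np.float64(18.2)]
px [277. 146.] A 2618 cen [440.7 104.8] rect 440.6 105.0 56.8 56.8 81.4 circ [array([441.1, 104.7]), np.float64(29.2)]
```

View pics/w13.png

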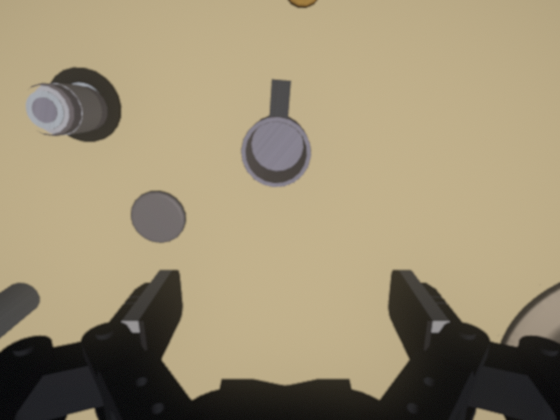

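Run:
```python
from h import *
im,c=load("w13")
d=(im.astype(int).sum(2)<210); d[:75]=0;d[118:]=0;d[:,255:][:,50:]=0;d[:,:255]=0
blobs(im,c,.056,d,50)
e=w(c,281,80,.056)*1000; j=np.array([440.6,105.0]);print(e,np.degrees(np.arctan2(*(e[:2]-j)[::-1])),np.hypot(*(e[:2]-j)))
im,c=load("w1")
m=bluish(im).astype(np.uint8);m[:,:250]=0;m[:,340:]=0
k=cv2.getStructuringElement(2,(31,31)); o=cv2.dilate(cv2.morphologyEx(m,cv2.MORPH_OPEN,k),np.ones((3,3)))
blobs(im,c,.006,m&~o&1,40)
```

```text
[479.7714962   62.14534115  56.        ] -47.57098505801158 58.059692553237745
px [312. 139.] A 341 cen [ 390.9 -307.3] rect 390.7 -307.0 17.9 28.5 55.3 circ [array([ 391.1, -306.1]), np.float64(16.0)]
```

jog_arm(
  deltas="0.5 -0.3 -1 -0.3;0.5 -0.3 -1 -0.3;0.39 -0.2 -1 -0.33;0 0 -1 0;0 0 -1 0",
)

```text
time_s: 31.42
position: [0.4413, 0.1044, 0.1392]
orientation: [2.873, -1.27, 0.0]
wrist_force: [-0.5, -0.1, 0.1]
gripper_width: 0.998
grip_force: 0.0
```

jog_arm(
  deltas="0 0 -1 0;0 0 0 0",
)

```text
time_s: 31.68
position: [0.4406, 0.1047, 0.119]
orientation: [2.873, -1.269, -0.004]
wrist_force: [0.6, 0.4, 0.8]
gripper_width: 1.0
grip_force: 0.0
```

Run:
```python
from h import *
im,c,s=look("w14")
print(s["position"],yaw(s))
m=bluish(im);m[:,:150]=0;m[:,430:]=0;m[330:]=0; blobs(im,c,.06,m)
d=(im.astype(int).sum(2)<170);d[:,:220]=0;d[:,350:]=0;d[250:]=0; blobs(im,c,.056,d)
```

```text
[0.44061853 0.10466557 0.11902323] (np.float64(-47.68437429230869), np.float64(-137.68418133284578))
px [283. 225.] A 4435 cen [441.  104.9] rect 440.9 104.9 57.4 58.0 15.1 circ [array([441. , 104.9]), np.float64(29.3)]
```

jog_arm(
  deltas="0 0 -1 0;0 0 -1 0;0 0 -1 0;0 0 -1 0;0 0 -0.05 0",
)

```text
time_s: 32.35
position: [0.441, 0.1051, 0.0389]
orientation: [2.873, -1.269, -0.001]
wrist_force: [0.1, 0.3, 0.1]
gripper_width: 1.002
grip_force: 0.0
```

jog_arm(
  deltas="0 0 0 0;0 0 0 0;0 0 0 0;0 0 0 0;0 0 0 0",
  claw=1,
  force=30,
)

```text
time_s: 32.98
position: [0.4415, 0.1052, 0.0402]
orientation: [-2.873, 1.269, -0.004]
wrist_force: [-0.7, -1.2, 5.2]
gripper_width: 0.705
grip_force: 31.6
```

jog_arm(
  deltas="0 0 0 0;0 0 0 0",
)

```text
time_s: 33.22
position: [0.4414, 0.1052, 0.0402]
orientation: [-2.873, 1.268, -0.004]
wrist_force: [-0.9, -0.9, 4.7]
gripper_width: 0.709
grip_force: 31.6
```

jog_arm(
  deltas="0 0 1 0;0 0 1 0;-0.4 -0.95 0.5 0.14;-0.4 -0.95 0 0.14;-0.4 -0.95 0 0.14",
)

```text
time_s: 33.85
position: [0.4167, 0.0478, 0.0898]
orientation: [-2.897, 1.215, -0.003]
wrist_force: [0.5, 0.9, -1.7]
gripper_width: 0.706
grip_force: 33.2
```

jog_arm(
  deltas="-0.42 -0.95 0 0.14;-0.42 -0.95 0 0.14;-0.42 -0.95 0 0.14;-0.42 -0.95 0 0.14;-0.42 -0.95 0 0.14",
)

```text
time_s: 34.48
position: [0.3747, -0.0474, 0.0896]
orientation: [2.933, -1.126, 0.002]
wrist_force: [0.8, 0.5, -1.9]
gripper_width: 0.709
grip_force: 33.2
```

jog_arm(
  deltas="-0.42 -0.95 0 0.14;-0.42 -0.95 0 0.14;-0.42 -0.95 0 0.14;-0.42 -0.95 0 0.14;-0.42 -0.95 0 0.14",
)

```text
time_s: 35.1
position: [0.3326, -0.1425, 0.0896]
orientation: [2.965, -1.036, 0.002]
wrist_force: [-0.5, -0.3, -1.3]
gripper_width: 0.708
grip_force: 33.2
```

jog_arm(
  deltas="-0.42 -0.95 0 0.14;-0.42 -0.95 0 0.14;-0.42 -0.95 0 0.14;-0.42 -0.95 0 0.14;-0.42 -0.95 0 0.14",
)

```text
time_s: 35.72
position: [0.2905, -0.2375, 0.0896]
orientation: [2.995, -0.945, 0.002]
wrist_force: [0.9, 0.1, -0.7]
gripper_width: 0.708
grip_force: 33.2
```

jog_arm(
  deltas="0 0 0 0;0 0 0 0",
)

```text
time_s: 35.98
position: [0.2908, -0.2362, 0.0892]
orientation: [2.996, -0.946, 0.0]
wrist_force: [-0.2, -0.7, -1.5]
gripper_width: 0.702
grip_force: 33.2
```

Run:
```python
from h import *
im,c,s=look("w15")
print(s["position"],yaw(s),s["wrist_force"])
m=bluish(im).astype(np.uint8); blobs(im,c,.006,m)
print("disc")
k=cv2.getStructuringElement(2,(61,61)); o=cv2.morphologyEx(m,cv2.MORPH_OPEN,k); blobs(im,c,.006,o)
print("strip");blobs(im,c,.006,m&~cv2.dilate(o,np.ones((5,5)))&1,200)
print("jug");m[:220]=0;blobs(im,c,s["position"][2]+.02,m)
```

```text
[ 0.29081018 -0.23621634  0.08921194] (np.float64(-35.06090908259182), np.float64(-125.06090861011238)) [-0.191249   -0.7411277  -1.46513108]
px [283.  84.] A 11084 cen [ 356.5 -282.1] rect 360.9 -285.0 61.2 74.5 56.1 circ [array([ 360.1, -284.5]), np.float64(38.9)]
px [285. 201.] A 4527 cen [ 302.2 -244.8] rect 302.0 -244.6 30.4 57.6 55.1 circ [array([ 302. , -244.6]), np.float64(32.3)]
px [285. 294.] A 7376 cen [ 249.8 -208.5] rect 237.0 -199.4 120.4 98.2 54.9 circ [array([ 227.9, -193. ]), np.float64(60.2)]
disc
px [283.  91.] A 9692 cen [ 354.2 -280.5] rect 355.7 -281.4 61.2 55.1 56.4 circ [array([ 352.9, -279.6]), np.float64(30.9)]
strip
px [283.  16.] A 1099 cen [ 385. -302.] rect 384.6 -302.0 17.2 15.8 54.9 circ [array([ 384.6, -301.9]), np.float64(11.6)]
px [285. 201.] A 4527 cen [ 302.2 -244.8] rect 302.0 -244.6 30.4 57.6 55.1 circ [array([ 302. , -244.6]), np.float64(32.3)]
px [285. 294.] A 7376 cen [ 249.8 -208.5] rect 237.0 -199.4 120.4 98.2 54.9 circ [array([ 227.9, -193. ]), np.float64(60.2)]
jug
px [285. 233.] A 1353 cen [ 319.1 -256.8] rect 318.9 -256.6 15.0 9.1 54.9 circ [array([ 319. , -256.7]), np.float64(8.7)]
px [285. 294.] A 7376 cen [ 301.  -244.3] rect 294.7 -239.8 59.5 48.5 54.9 circ [array([ 290.2, -236.6]), np.float64(29.7)]
```

jog_arm(
  deltas="0.8 -0.56 0 0;0.8 -0.56 0 0;0.8 -0.56 0 0;0.72 -0.5 0 0;0 0 0 0",
)

```text
time_s: 36.65
position: [0.3538, -0.28, 0.0889]
orientation: [2.996, -0.944, 0.0]
wrist_force: [-0.4, -0.1, -0.4]
gripper_width: 0.705
grip_force: 33.2
```

jog_arm(
  deltas="0 0 -0.8 0;0 0 -0.7 0;0 0 -0.4 0;0 0 -0.2 0;0 0 0 0",
)

```text
time_s: 37.28
position: [0.3531, -0.2802, 0.047]
orientation: [-2.996, 0.946, 0.0]
wrist_force: [-0.4, 1.2, -1.4]
gripper_width: 0.703
grip_force: 33.2
```

jog_arm(
  deltas="0 0 0 0;0 0 0 0;0 0 0 0;0 0 0 0",
  claw=-1,
)

```text
time_s: 37.78
position: [0.3532, -0.2803, 0.047]
orientation: [2.996, -0.946, 0.0]
wrist_force: [-0.4, -0.1, 0.6]
gripper_width: 1.001
grip_force: 0.0
```

jog_arm(
  deltas="0 0 0.5 0;0 0 1 0;0 0 1 0;0 0 1 0;0 0 1 0",
)

```text
time_s: 38.4
position: [0.3531, -0.2802, 0.1383]
orientation: [2.995, -0.946, 0.001]
wrist_force: [-0.2, 0.3, -0.9]
gripper_width: 0.997
grip_force: 0.0
```

Run:
```python
from h import *
im,c,s=look("w16")
print(s["position"],yaw(s))
m=bluish(im).astype(np.uint8);m[:,:150]=0;m[:,430:]=0;blobs(im,c,.066,m)
d=(im.astype(int).sum(2)<130);d[:,:220]=0;d[:,350:]=0;d[250:]=0; blobs(im,c,.062,d)
```

```text
[ 0.35310247 -0.28022637  0.13825934] (np.float64(-35.04654667149572), np.float64(-125.04655268972894))
px [285. 218.] A 4178 cen [ 352.2 -280.6] rect 352.2 -280.5 58.1 57.9 10.1 circ [array([ 352.1, -280.6]), np.float64(29.5)]
```

jog_arm(
  deltas="0 0 1 0;0 0 1 0;0 0 1 0;0.2 1 1 0.6;0.2 1 1 0.6",
)

```text
time_s: 39.08
position: [0.361, -0.2397, 0.2376]
orientation: [-3.042, 0.786, 0.0]
wrist_force: [-0.9, 1.0, -0.9]
gripper_width: 0.998
grip_force: 0.0
```

jog_arm(
  deltas="0.2 1 1 0.65;0.2 1 0 0.65;0.2 1 0 0.65;0.2 1 0 0.65;0.2 1 0 0.65",
)

```text
time_s: 39.7
position: [0.3811, -0.1395, 0.2569]
orientation: [3.122, -0.347, 0.0]
wrist_force: [0.7, -0.6, -0.0]
gripper_width: 1.0
grip_force: 0.0
```

jog_arm(
  deltas="0.2 1 0 0.65;0.2 1 0 0.65;0.2 1 0 0.65;0.2 1 0 0.65;0.2 1 0 0.65",
)

```text
time_s: 40.33
position: [0.4011, -0.0395, 0.257]
orientation: [-3.14, -0.098, -0.0]
wrist_force: [0.9, -0.3, -1.1]
gripper_width: 1.002
grip_force: 0.0
```

jog_arm(
  deltas="0.2 1 0 0.65;0.2 1 0 0.65;0.2 1 0 0.65;0.2 1 0 0.65;0.2 1 0 0.65",
)

```text
time_s: 40.95
position: [0.421, 0.0604, 0.2569]
orientation: [3.095, 0.54, 0.0]
wrist_force: [1.1, -0.2, -0.1]
gripper_width: 1.0
grip_force: 0.0
```

jog_arm(
  deltas="0.2 1 0 0.65;0.2 1 0 0.65;0.2 1 0 0.65;0.2 1 0 0.65;0.2 1 0 0.65",
)

```text
time_s: 41.58
position: [0.441, 0.1604, 0.2569]
orientation: [-2.987, -0.972, 0.0]
wrist_force: [1.1, 0.8, 0.6]
gripper_width: 1.002
grip_force: 0.0
```

jog_arm(
  deltas="0.2 1 0 0.65;0.2 1 0 0.65;0.2 1 0 0.65;0.2 1 0 0.65;0.2 1 0 0.65",
)

```text
time_s: 42.2
position: [0.4613, 0.2607, 0.2569]
orientation: [-2.819, -1.386, 0.0]
wrist_force: [0.6, -0.3, 0.4]
gripper_width: 1.0
grip_force: 0.0
```

jog_arm(
  deltas="0.2 1 0 0.65;0.2 1 0 0.65;0.2 1 0 0.65;0.2 0.6 0 0;0 0 0 0",
)

```text
time_s: 42.82
position: [0.4773, 0.3323, 0.2566]
orientation: [2.693, 1.617, -0.001]
wrist_force: [-0.2, 0.2, 0.7]
gripper_width: 1.003
grip_force: 0.0
```

Run:
```python
from h import *
im,c,s=look("w17")
np.savez("pics/w17.npz",im=im,**{k:s[k] for k in("position","orientation")})
print(s["position"],yaw(s),s["joint_positions"])
print(px(c,(.515,.437,.105)),px(c,(.532,.48,.095)))
m=bluish(im);blobs(im,c,.105,m)
d=(im.astype(int).sum(2)<170);d[250:]=0; blobs(im,c,.095,d,100)
```

```text
[0.4772512  0.33232487 0.25659351] (np.float64(61.975057674032215), np.float64(-28.024945132858143)) [ 4.04851701e-01  4.34588108e-01  1.20007600e+00 -8.88028317e-05
  1.50727760e+00  8.93984894e-01]
[263.84852415  45.65461485] [256.03162898 -24.42670116]
px [264.  50.] A 1277 cen [513.4 438.2] rect 513.2 438.0 35.6 36.5 0.7 circ [array([513.6, 438.4]), np.float64(18.9)]
px [23. 70.] A 159 cen [354.9 504.6] rect 351.2 503.0 55.2 3.0 17.2 circ [array([351.1, 503.3]), np.float64(27.6)]
px [450. 233.] A 928 cen [581.  241.2] rect 581.1 241.6 28.1 28.7 62.0 circ [array([580.7, 241.4]), np.float64(15.8)]
px [547.  42.] A 173 cen [698.  343.4] rect 698.0 341.3 1.3 66.5 0.1 circ [array([697.6, 341.3]), np.float64(33.3)]
px [552.  26.] A 886 cen [704.5 352.4] rect 706.5 345.2 56.1 13.6 89.9 circ [array([700.1, 345.2]), np.float64(28.0)]
px [424. 204.] A 981 cen [573.4 270.7] rect 573.7 265.7 49.5 40.5 15.2 circ [array([575., 261.]), np.float64(25.4)]
```

View pics/w17.png

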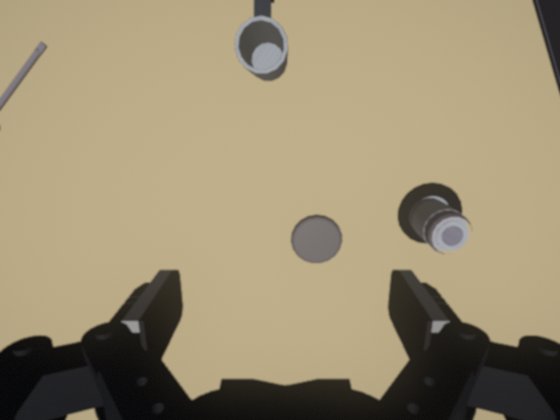

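jog_arm(
  deltas="0.3 0.8 0 0.2;0.3 0.8 0 0.2;0.3 0.8 0 0.2;0.2 0.7 0 0.2;0 0 0 0",
)

```text
time_s: 43.5
position: [0.4992, 0.3936, 0.2567]
orientation: [2.636, 1.71, -0.001]
wrist_force: [1.1, 0.7, -1.6]
gripper_width: 1.001
grip_force: 0.0
```

Run:
```python
from h import *
im,c,s=look("w18")
np.savez("pics/w18.npz",im=im,**{k:s[k] for k in("position","orientation")})
print(s["position"],yaw(s))
m=bluish(im);m[300:]=0;blobs(im,c,.105,m)
print(px(c,(.5134,.4382,.105)),px(c,(.532,.48,.098)))
g=im.astype(int).sum(2)
d=(g<230);d[250:]=0; blobs(im,c,.098,d,80)
for v in range(20,150,6): 
    u=np.where(g[v,200:350]<200)[0]+200
    print(v,(u.min(),u.max(),len(u)) if len(u) else None,end="; ")
```

```text
[0.49922826 0.39357211 0.25670763] (np.float64(65.9360540639354), np.float64(-24.063947838722086))
px [280. 131.] A 1119 cen [513.6 438.9] rect 513.4 438.6 35.6 35.7 8.9 circ [array([513.5, 439.2]), np.float64(18.5)]
[279.38157724 137.23815435] [279.15510134  73.4742385 ]
px [543.  70.] A 5145 cen [710.1 398.3] rect 715.0 374.9 30.7 165.6 0.0 circ [array([699.8, 374.9]), np.float64(82.8)]
px [285.  80.] A 188 cen [534.7 475.1] rect 532.1 471.0 22.0 8.7 60.0 circ [array([531.9, 471.1]), np.float64(11.5)]
px [280. 146.] A 328 cen [510.7 430.3] rect 509.0 433.6 17.3 28.6 48.8 circ [array([512.2, 437.3]), np.float64(14.5)]
px [  7. 173.] A 259 cen [301.8 500.8] rect 301.2 498.0 27.6 13.3 52.6 circ [array([297.7, 500.6]), np.float64(13.9)]
20 None; 26 None; 32 None; 38 None; 44 None; 50 None; 56 None; 62 None; 68 None; 74 None; 80 None; 86 None; 92 None; 98 None; 104 None; 110 None; 116 None; 122 None; 128 None; 134 None; 140 None; 146 None;
```

Run:
```python
from h import *
im,c=load("w18")
g=im.astype(int).sum(2)
for v in range(40,120,5):
    print(v,g[v,264:306:3])
```

```text
40 [496 493 492 496 496 495 493 496 495 495 493 495 495 494]
45 [497 496 495 496 498 496 496 495 494 494 496 496 496 497]
50 [496 495 495 495 496 496 496 498 496 496 496 495 496 496]
55 [497 496 496 496 497 496 496 495 497 496 496 496 499 496]
60 [497 496 496 496 496 498 496 496 495 498 497 496 498 496]
65 [496 496 496 497 496 491 496 495 499 498 499 496 499 495]
70 [499 497 499 496 482 251 224 228 225 233 404 499 499 498]
75 [496 499 499 497 474 232 227 226 227 228 444 496 496 496]
80 [497 498 499 499 436 228 230 230 231 237 475 499 499 497]
85 [499 496 498 499 406 227 231 228 230 267 489 501 499 496]
90 [499 499 499 499 358 227 231 230 231 305 499 500 501 499]
95 [499 499 497 496 312 231 235 231 230 361 499 499 499 499]
100 [500 497 499 493 277 233 233 231 229 408 499 499 499 499]
105 [499 500 500 481 249 232 230 234 233 450 499 502 502 498]
110 [500 499 487 379 234 244 248 229 235 463 499 499 499 500]
115 [471 425 499 496 484 482 488 505 501 413 330 489 499 499]
```

Run:
```python
from h import *
im,c=load("w18")
d=(im.astype(int).sum(2)<330).astype(np.uint8);d[:66]=0;d[109:]=0;d[:,:260]=0;d[:,310:]=0
blobs(im,c,.098,d)
a=w(c,286,70,.098);b=w(c,283,106,.098);t=np.array([.5136,.4389])
for q in(a,b):print(q,np.degrees(np.arctan2(*(q[:2]-t)[::-1])),np.hypot(*(q[:2]-t)))
```

```text
px [284.  88.] A 610 cen [530.8 469. ] rect 530.8 468.8 29.0 11.2 60.0 circ [array([530.4, 468.9]), np.float64(15.2)]
[0.5375964  0.48012734 0.098     ] 59.79842140185213 0.0477024172922957
[0.52513191 0.45775667 0.098     ] 58.55188361131875 0.02210336524602415
```

jog_arm(
  deltas="0.18 0.57 0 -0.3;0.18 0.57 -1 -0.3;0.18 0.57 -1 -0.3;0.18 0.56 -1 -0.29;0 0 -1 0",
)

```text
time_s: 44.18
position: [0.5137, 0.4393, 0.1759]
orientation: [2.721, 1.57, 0.0]
wrist_force: [-0.5, -0.3, -0.0]
gripper_width: 1.0
grip_force: 0.0
```

jog_arm(
  deltas="0 0 -0.3 0;0 0 0 0",
)

```text
time_s: 44.42
position: [0.5137, 0.4389, 0.1711]
orientation: [2.721, 1.57, -0.0]
wrist_force: [0.7, 0.4, 1.0]
gripper_width: 1.003
grip_force: 0.0
```

Run:
```python
from h import *
im,c,s=look("w19")
print(s["position"],yaw(s))
m=bluish(im);m[330:]=0;m[:,:180]=0;m[:,390:]=0;blobs(im,c,.105,m)
d=(im.astype(int).sum(2)<330).astype(np.uint8);d[:,:240]=0;d[:,330:]=0;d[215:]=0
blobs(im,c,.098,d)
```

```text
[0.51367062 0.43889501 0.1710604 ] (np.float64(59.973263931676534), np.float64(-30.026736030759064))
px [286. 232.] A 807 cen [513.7 439. ] rect 513.8 439.1 36.3 35.8 60.0 circ [array([513.7, 439. ]), np.float64(18.5)]
px [286. 180.] A 2335 cen [528.5 465. ] rect 530.1 467.8 44.7 32.2 60.0 circ [array([528.7, 465.4]), np.float64(25.4)]
```

Dead centre. Descend to TCP z = 0.088 and grip.

jog_arm(
  deltas="0 0 -1 0;0 0 -1 0;0 0 -1 0;0 0 -1 0;0 0 -0.15 0",
)

```text
time_s: 45.1
position: [0.5135, 0.4389, 0.0876]
orientation: [-2.721, -1.57, 0.001]
wrist_force: [-0.6, 0.1, 0.8]
gripper_width: 1.0
grip_force: 0.0
```

jog_arm(
  deltas="0 0 0 0;0 0 0 0;0 0 0 0;0 0 0 0;0 0 0 0",
  claw=1,
  force=25,
)

```text
time_s: 45.72
position: [0.5138, 0.4393, 0.0888]
orientation: [-2.721, -1.571, -0.002]
wrist_force: [0.4, -0.9, 5.5]
gripper_width: 0.421
grip_force: 29.8
```

jog_arm(
  deltas="0 0 0 0;0 0 0 0;0 0 0 0",
)

```text
time_s: 46.1
position: [0.5138, 0.4393, 0.0889]
orientation: [-2.721, -1.571, -0.002]
wrist_force: [-1.8, -0.2, 5.4]
gripper_width: 0.424
grip_force: 29.8
```

jog_arm(
  deltas="0 0 0.6 0;0 0 1 0;0 0 1 0;0 0 1 0;0 0 1 0",
)

```text
time_s: 46.72
position: [0.5134, 0.4391, 0.181]
orientation: [-2.721, -1.571, 0.0]
wrist_force: [0.1, 0.6, -0.4]
gripper_width: 0.427
grip_force: 29.1
```

jog_arm(
  deltas="0 -0.5 1 0;-0.45 -1 0.9 0;-0.45 -1 0 0;-0.45 -1 0 0;-0.45 -1 0 0",
)

```text
time_s: 47.35
position: [0.4771, 0.3478, 0.2185]
orientation: [2.721, 1.57, 0.0]
wrist_force: [-0.0, 0.0, -0.9]
gripper_width: 0.425
grip_force: 29.1
```

jog_arm(
  deltas="-0.45 -1 0 0;-0.45 -1 0 0;-0.45 -1 0 0;-0.45 -1 0 0;-0.45 -1 0 0",
)

```text
time_s: 47.98
position: [0.432, 0.248, 0.2185]
orientation: [2.721, 1.57, 0.0]
wrist_force: [0.8, 0.6, -1.7]
gripper_width: 0.419
grip_force: 29.1
```

jog_arm(
  deltas="-0.45 -1 0 0;-0.45 -1 0 0;-0.45 -1 0 0;-0.45 -1 0 0;-0.45 -1 0 0",
)

```text
time_s: 48.6
position: [0.3869, 0.1481, 0.2184]
orientation: [2.721, 1.57, 0.0]
wrist_force: [-0.5, -0.0, -1.2]
gripper_width: 0.426
grip_force: 29.1
```

jog_arm(
  deltas="-0.45 -1 0 0;-0.45 -1 0 0;-0.45 -1 0 0;-0.45 -1 0 0;-0.45 -1 0 0",
)

```text
time_s: 49.22
position: [0.3418, 0.0483, 0.2184]
orientation: [2.72, 1.57, 0.001]
wrist_force: [1.2, -0.0, -0.7]
gripper_width: 0.421
grip_force: 29.1
```

jog_arm(
  deltas="-0.45 -1 0 0;-0.45 -1 0 0;-0.45 -1 0 0;-0.45 -1 0 0;-0.45 -1 0 0",
)

```text
time_s: 49.85
position: [0.2968, -0.0515, 0.2183]
orientation: [2.72, 1.57, 0.0]
wrist_force: [0.5, -0.0, -0.8]
gripper_width: 0.426
grip_force: 29.1
```

jog_arm(
  deltas="-0.45 -1 0 0;-0.45 -1 0 0;-0.45 -1 0 0;-0.45 -1 0 0;-0.45 -1 0 0",
)

```text
time_s: 50.48
position: [0.2518, -0.1514, 0.2183]
orientation: [2.72, 1.57, -0.0]
wrist_force: [0.6, 0.7, -0.1]
gripper_width: 0.423
grip_force: 29.1
```

jog_arm(
  deltas="-0.45 -1 0 0;-0.45 -1 0 0;-0.45 -1 0 0;0 0 0 0",
)

```text
time_s: 50.98
position: [0.225, -0.2115, 0.2182]
orientation: [2.722, 1.567, -0.0]
wrist_force: [0.7, 0.6, -1.1]
gripper_width: 0.423
grip_force: 29.1
```

Run:
```python
from h import *
im,c,s=look("w20")
print(s["position"],yaw(s),s["joint_positions"])
m=bluish(im);blobs(im,c,.066,m)
```

```text
[ 0.22495628 -0.21152615  0.21822826] (np.float64(59.862255712775), np.float64(-30.137736375491688)) [-1.14490249e+00 -2.13320938e-02  1.92962898e+00 -1.25780946e-04
  1.23278185e+00 -6.18858016e-01]
px [434. 147.] A 168 cen [ 342.4 -234.6] rect 340.3 -235.2 8.9 36.1 78.6 circ [array([ 339.5, -239.2]), np.float64(18.0)]
px [460. 184.] A 1938 cen [ 351.8 -279.2] rect 351.8 -279.5 57.7 59.2 28.6 circ [array([ 352.7, -279.5]), np.float64(30.8)]
px [285. 221.] A 840 cen [ 213.7 -229.5] rect 211.0 -234.5 54.2 26.9 59.1 circ [array([ 211.6, -234.9]), np.float64(27.6)]
px [285. 319.] A 2409 cen [ 164.  -314.8] rect 164.2 -314.7 95.9 96.6 59.9 circ [array([ 164.2, -314.4]), np.float64(49.4)]
```

jog_arm(
  deltas="0.91 -0.49 0 0;0.91 -0.49 0 0;0.91 -0.49 0 0;0.91 -0.49 0 0;0.91 -0.49 0 0",
)

```text
time_s: 51.65
position: [0.3173, -0.2591, 0.2181]
orientation: [-2.72, -1.572, -0.0]
wrist_force: [-0.5, -1.3, -1.0]
gripper_width: 0.421
grip_force: 29.2
```

jog_arm(
  deltas="0.91 -0.49 0 0;0.9 -0.49 0 0;0 0 0 0;0 0 0 0",
)

```text
time_s: 52.15
position: [0.3523, -0.2785, 0.2179]
orientation: [-2.72, -1.571, 0.0]
wrist_force: [-0.2, -0.3, -1.1]
gripper_width: 0.422
grip_force: 29.1
```

Run:
```python
from h import *
im,c,s=look("w21")
print(s["position"],yaw(s))
m=bluish(im);blobs(im,c,.066,m);print("bk");m[260:]*=1;blobs(im,c,s["position"][2]+.017,m)
```

```text
[ 0.35231327 -0.2785188   0.21793696] (np.float64(60.035968632607265), np.float64(-29.9640190214013))
px [295. 204.] A 3602 cen [ 353.4 -288.4] rect 358.8 -297.2 85.4 81.4 73.9 circ [array([ 353.1, -301.7]), np.float64(51.3)]
px [532. 253.] A 3206 cen [ 505.4 -424.2] rect 503.2 -423.3 59.2 49.5 72.8 circ [array([ 507.5, -424.9]), np.float64(30.7)]
px [285. 319.] A 2415 cen [ 291.7 -381.5] rect 291.9 -381.3 96.2 97.0 12.7 circ [array([ 291.9, -381.2]), np.float64(49.4)]
bkTraceback (most recent call last):
  File "<stdin>", line 4, in <module>
numpy._core._exceptions._UFuncOutputCastingError: Cannot cast ufunc 'multiply' output from dtype('int64') to dtype('bool') with casting rule 'same_kind'
```

jog_arm(
  deltas="0 -0.08 -0.6 0;0 0 -0.8 0;0 0 -0.8 0;0 0 -0.6 0;0 0 -0.6 0",
)

```text
time_s: 52.82
position: [0.3526, -0.2811, 0.1492]
orientation: [-2.721, -1.571, 0.0]
wrist_force: [0.9, -1.4, -0.7]
gripper_width: 0.424
grip_force: 29.2
```

jog_arm(
  deltas="0 0 -0.5 0;0 0 -0.5 0;0 0 0 0",
)

```text
time_s: 53.2
position: [0.3526, -0.2809, 0.1293]
orientation: [-2.72, -1.57, 0.0]
wrist_force: [0.5, -0.3, 0.2]
gripper_width: 0.42
grip_force: 29.2
```

jog_arm(
  deltas="0 0 -0.5 0;0 0 -0.5 0;0 0 -0.3 0;0 0 -0.13 0;0 0 0 0",
)

```text
time_s: 53.82
position: [0.3528, -0.2811, 0.1012]
orientation: [-2.721, -1.571, 0.0]
wrist_force: [0.9, -0.2, -0.2]
gripper_width: 0.426
grip_force: 29.2
```

jog_arm(
  deltas="0 0 0 0;0 0 0 0",
)

```text
time_s: 54.08
position: [0.3528, -0.2812, 0.1015]
orientation: [2.72, 1.571, 0.0]
wrist_force: [0.8, -0.7, -0.8]
gripper_width: 0.422
grip_force: 29.2
```

jog_arm(
  deltas="0 0 -0.06 0;0 0 0 0",
)

```text
time_s: 54.32
position: [0.3527, -0.2811, 0.1001]
orientation: [-2.721, -1.571, 0.0]
wrist_force: [-0.1, -0.9, -0.6]
gripper_width: 0.42
grip_force: 29.2
```

jog_arm(
  deltas="0 0 0 0;0 0 0 0;0 0 0 0;0 0 0 0",
  claw=-1,
)

```text
time_s: 54.82
position: [0.3528, -0.2811, 0.1001]
orientation: [2.721, 1.571, 0.0]
wrist_force: [0.0, 0.4, 0.0]
gripper_width: 1.003
grip_force: 0.0
```

jog_arm(
  deltas="0 0 0.5 0;0 0 1 0;0 0 1 0;0 0 1 0;0 0 1 0",
)

```text
time_s: 55.45
position: [0.3527, -0.281, 0.1915]
orientation: [2.72, 1.571, 0.0]
wrist_force: [-0.1, -0.3, -0.3]
gripper_width: 0.999
grip_force: 0.0
```

jog_arm(
  deltas="0 0 1 0;0 0 1 0;0 0 1 0;0 0 0 0",
)

```text
time_s: 55.95
position: [0.353, -0.2814, 0.2516]
orientation: [2.718, 1.569, 0.001]
wrist_force: [-1.2, 0.9, -0.3]
gripper_width: 1.004
grip_force: 0.0
```

Run:
```python
from h import *
im,c,s=look("w22")
print(s["position"],yaw(s),px(c,(.3527,-.281,.116)))
m=bluish(im);print("rim");blobs(im,c,.116,m)
cc=cam("scene");i=capture("scene")
print("scene beaker top expect",px(cc,(.3527,-.281,.116)));mm=bluish(i,-5);mm[:,:120]=0;mm[:,300:]=0;mm[:150]=0;mm[270:]=0;blobs(i,cc,.116,mm,30)
```

```text
[ 0.35298973 -0.28135904  0.2515802 ] (np.float64(60.00668651264632), np.float64(-29.993072378734453)) [285.05742472 201.60446188]
rim
px [288. 182.] A 1600 cen [ 356.6 -275.8] rect 362.0 -269.0 63.7 51.2 21.8 circ [array([ 366.9, -273.8]), np.float64(34.7)]
px [505. 233.] A 2843 cen [ 487.  -388.8] rect 485.8 -389.4 47.8 48.7 13.9 circ [array([ 487. , -388.4]), np.float64(25.3)]
scene beaker top expect [182.13786569 157.23473564]
px [128. 195.] A 175 cen [ 534.7 -389.7] rect 534.1 -389.0 50.8 43.8 18.0 circ [array([ 535.1, -390. ]), np.float64(26.2)]
px [178. 194.] A 33 cen [ 531.5 -255.2] rect 531.1 -255.2 13.1 27.4 53.6 circ [array([ 531.9, -254.3]), np.float64(14.0)]
px [191. 212.] A 264 cen [ 600.3 -208.2] rect 608.8 -205.4 100.7 56.2 13.4 circ [array([ 609.9, -209.9]), np.float64(50.6)]
```

Run:
```python
from h import *
g=cv2.cvtColor(cv2.imread("pics/w22.png"),6); s=read_state(); c=cam("wrist",s)
H=cv2.HoughCircles(g[120:270,200:370],cv2.HOUGH_GRADIENT,1.5,5,param1=100,param2=25,minRadius=18,maxRadius=45)
for x,y,r in H[0][:8]: print(x+200,y+120,r,w(c,x+200,y+120,.116),w(c,x+200,y+120,.066))
ex=[px(c,(.3527+.019*np.cos(a),-.281+.019*np.sin(a),.116)) for a in np.linspace(0,6.28,13)];print(np.ptp(ex,axis=0)/2)
ex=[px(c,(.3522+.03*np.cos(a),-.2806+.03*np.sin(a),.066)) for a in np.linspace(0,6.28,13)];print(np.mean(ex[1:],0),np.ptp(ex,axis=0)/2)
```

```text
284.75 170.25 42.449997 [ 0.36388561 -0.25891462  0.116     ] [ 0.35893346 -0.26724541  0.066     ]
287.75 183.75 37.5 [ 0.36076169 -0.26873522  0.116     ] [ 0.35519607 -0.27899459  0.066     ]
292.25 180.75 42.449997 [ 0.36474817 -0.26842978  0.116     ] [ 0.35996541 -0.27862917  0.066     ]
281.75 186.75 34.2 [ 0.35579577 -0.2684889   0.116     ] [ 0.34925494 -0.27869989  0.066     ]
281.75 179.25 34.2 [ 0.35863465 -0.263604    0.116     ] [ 0.35265131 -0.27285569  0.066     ]
286.25 159.75 30.75 [ 0.36866258 -0.25281098  0.116     ] [ 0.36464854 -0.25994313  0.066     ]
274.25 170.25 32.25 [ 0.35726561 -0.25509413  0.116     ] [ 0.35101342 -0.26267464  0.066     ]
281.75 203.25 22.65 [ 0.34942121 -0.2794577   0.116     ] [ 0.34162853 -0.29182276  0.066     ]
[25.3898301 24.3927207]
[285.70433886 186.48933822] [33.96738029 33.09227604]
```

Run:
```python
from h import *
g=cv2.cvtColor(cv2.imread("pics/w22.png"),6)
for v in range(140,244,4): print(v,"".join(" .:-=+*#%@"[min(9,int(x)//24)] for x in g[v,230:350:2]))
```

```text
140 ############*-::::::::::-------::::::::::+##################
144 ##########*-:::::::::-==--------=-:::::::::+################
148 #########*-:::::::-==-:---------:-++-:::::::=###############
152 ########+:::::::==-::::---------::::-+-::::::-*#############
156 #######*-:::::---:-=+++=-------=++=-::==::::::-#############
160 #######=::::::--=+++++=---------=++++=---:::::::::::----==++
164 ######*::::::-=+++++=--------------++++=--::::::::::::::::::
168 ######+:::::-++++++-----------------++++++*##******++===::::
172 ######+::::-++=+++=-----------------=++==+=---------====-:::
176 ######*-:::=+--+++-------------------=+=-++-----------::::::
180 #######=::-++-:=+=----=++**##**+=----=+-:=+=---:::::::::::::
184 #######*-:=+=::-=--=*#############*=---::-+=----------------
188 ########*--+=-::-=**+--+*#####*+=-=*#+-::-++----------------
192 #########*-++-:-+#*-----------------+#+-:=+=---------------=
196 ###########++=-=#*-------------------+#+=+++++=====--------*
200 ############*+=+#=-------------------=**+*##################
204 #############*+*#=--------------------*#*###################
208 #################+-------------------=######################
212 ##################+-----------------=*######################
216 ###################*=--------------+########################
220 #####################*+=--------+*##########################
224 ############################################################
228 ############################################################
232 ############################################################
236 ############################################################
240 ############################################################
```

```bash
python3 -c "
from cell import workorder
print(workorder.job_done())"
```

```text
the job is handed in; nothing more can be done
None
```

All five pieces are placed and the job is handed in, at about 56 s of the 141 s limit: both tins, the can and the jug stand on their matching pads within about 1.5 mm by the wrist camera, the beaker stands upright on the jug's floor with the handles about 95° apart, nothing was knocked over, and no verdict came back.

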